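# Swing the filling funnel over the beaker and pin the arm

## Robot

A 7-joint arm with a two-finger parallel gripper is mounted at the origin on a cart in front of the work surface, level with it; the furniture and walls round the work are solid. World frame = base frame: x ahead of the robot, y to its left, z up, the work surface at z = 0. Lengths are in m, angles in rad, forces in N, time in s.
With the tool pointing down it reaches from about 0.35 to 0.9 m from the base axis. Payload 19.9 kg.
Tool frame: the origin (TCP) lies on the centre line of the jaws, within the pads' length; the fingertips stand 22 mm ahead of it and the grasp point (between the pads) lies 3 mm ahead of it (manip.nose_length is the distance from the TCP to the fingertips, in m); z points along the fingers, y is the line along which they close (so a half turn about z gives the same grasp; the last joint's range is limited). The gripper opens to 94 mm and grips with 3 to 60 N. Pads are 16 mm wide; open, the fingers measure 119 mm over their backs; the gripper's body (75 mm by 177 mm) begins 78 mm behind the grasp point.
Start: joints at [-1.2, 0.417, -0.01, 1.614, 0.005, 1.111, -0.053], TCP at [0.251, 0.572, 0.227] pointing down, gripper open.
Joint ranges: [-2.81, 2.81], [-0.39, 2.02], [-1.27, 1.25], [0.06, 2.57], [-1.19, 4.33], [0.19, 2], [-2.82, 2.82]. Speed limits (rad/s): [1.89, 1.89, 2.39, 2.39, 3.01, 3.01, 3.01].

## Interface

Orientations are given as a rotation vector (axis times angle).
In Python, from bench import manip gives the robot as it stands. Calls block until the motion is done:
- manip.move_pose(position, orientation): joint-space move of the TCP to a pose.
- manip.move_l(position, velocity=0.15, frame=None): straight line of the TCP; frame=None keeps the orientation; velocity is the mean speed in m/s.
- manip.movej(angles): joint-space move.
- manip.grip(opening, squeeze=None): finger opening in m; squeeze is the grip in N (None keeps the last); returns when the fingers have stopped.
- manip.pause(seconds).
- manip.solve_ik(position, orientation): joint angles nearest the present ones, or None.
- manip.capture(name): name is "scene" or "top" or "wrist"; returns the picture (384x512x3 uint8, red, green, blue); there is no depth.
- manip.get_calibration(name): a dict with "fx", "fy", "cx", "cy" (pixels), "R" (3x3) and "t" (3): a world point X has camera coordinates R X + t. Camera axes: x right, y down, z forward; pixel columns grow to the right and rows downward; lengths in m; the calibration is good to about 2 mm. A picture is of the moment at which its call begins: read the wrist's pose just before it. get_calibration takes no time and is no camera call; for the wrist camera it gives the pose at the moment of the call.
A pose or a line that the arm cannot do raises manip.Unreachable and nothing moves.
- manip.job_done(): hands the job in; it is judged then, once.
Readings, each from a call of its own:
- manip.current_t(): time.
- manip.current_q(): joint angles.
- manip.current_joint_vel(): joint speeds.
- manip.current_tau(): joint torques, N m.
- manip.current_tcp_pos(): TCP position.
- manip.current_tcp_rot(): TCP orientation.
- manip.current_force(): force on the tool from outside, world axes, zero at the start.
- manip.current_moment(): the same for the moment, N m.
- manip.current_grip_width(): finger opening in m.
- manip.current_grasp_force(): force on a finger pad.
Only numpy, scipy, OpenCV 4.12 (cv2) and the standard library are available. Lean on these libraries where they do the work, as an engineer would, in place of code of your own. Each camera call takes 0.05 s, during which the arm holds its last target. There are 200 camera calls.

## Task

On the filling stand, swing the arm round until the funnel is over the open glass beaker, then lock it there: take the long pin from the pin stand and push it down through the eye of the arm into the index hole beneath until its collar rests on the arm, and let go. Do not disturb the beaker and the two cans in their seats.

Things in the scene. Friction and masses are not known exactly. Their poses are not given: they have to be found in the camera images.
- fixture: Filling stand, fixed: aluminium base plate 320 x 240 x 12 mm, pivot in the middle, index block (top 56 mm up) on its near side, three vessel seats on its far side. Origin: pivot axis at worktop level; x towards the middle seat (yaw within 0.25 rad), y left, z up. Seats: 110 mm from the axis at -0.698, 0, 0.698 rad from x, floor 12 mm up, rim 5 mm high; each exactly opposite an index hole.
- swing_arm (a joint): Angle of the straight swing arm about the upright pivot, rad, anticlockwise from above. Eye and handle are on one side of the pivot, the funnel opposite. At 0 the funnel is over the middle seat and the eye over the middle hole; +0.698: left seat, right hole; -0.698: right seat, left hole. Starts at 0.95 to 1.25, turns -0.95 to 1.40; light friction (0.04 N m), stays where left.
- swing_handle (a point): Middle of the arm's upright black round handle (16 mm thick, from 66 to 111 mm above the worktop), 70 mm from the pivot axis on the eye's side; the eye is 65 mm beyond it. A steel column (28 mm thick, top 119 mm up) stands on the pivot axis.
- swing_eye (a point): Centre of the arm's eye at the arm's upper face, 66 mm above the worktop: an upright through hole 13 mm wide with a small chamfer, in the square 36 mm end of the 8 mm thick arm, 135 mm from the pivot axis. The arm passes 2 mm above the index block.
- funnel_spout (a point): Lower end of the spout of the white funnel (62 mm wide at its mouth, 142 mm above the worktop), 94 mm above the worktop, on the far side of the arm, 110 mm from the pivot axis.
- hole_0 (a point): Mouth of the left index hole (for the right seat; arm at -0.698) on the index block's top, 56 mm above the worktop. All three index holes are 12 mm wide, chamfered and 40 mm deep.
- hole_1 (a point): Mouth of the middle index hole (for the middle seat; arm at 0), like the left one.
- hole_2 (a point): Mouth of the right index hole (for the left seat; arm at +0.698), like the left one.
- beaker_center (a point): Centre of the small open glass beaker (56 mm wide, 70 mm tall) that stands in one of the three seats; its rim is 82 mm above the worktop, so the funnel passes 12 mm above it.
- can_a_center (a point): Centre of one closed sample can (light metal, 55 mm wide, 41 mm tall) in another seat.
- can_b_center (a point): Centre of the other, identical sample can in the remaining seat.
- pin_stand: Grey plastic block on the worktop left of the filling stand, fixed, 50 x 130 x 40 mm, with two holes 11 mm wide and 26 mm deep on its long middle line, 40 mm either side of its centre. Origin: centre of its underside; y along its length, z up. Each hole holds one pin upright.
- long_pin_center (a point): Centre of the long steel locking pin, 84 mm long, about 60 g: tapered shank 10 mm thick, 44 mm long; collar 22 mm wide, 5 mm thick; dark round grip above it, 16 mm thick, 35 mm tall. Centre is 42 mm above the tip, 2 mm below the collar; grip's middle is 24.5 mm above it. z: tip to grip. In the pin stand its collar is 18 mm clear of the block; home in the arm its centre is 64 mm above the worktop.
- short_pin_center (a point): Centre of the short pin, which is not wanted: same grip and collar, shank only 14 mm long (54 mm over all, centre 27 mm above its tip); its collar rests on the pin stand. Too short to lock the arm.
There are look-alikes about, which are no part of the job. Leave any brown or orange look-alike of the part that bears beaker_center alone.

How it is judged:
On the way, in this order (a step that is already met when the one before it is completed fails the run):
1. the funnel stands still over the beaker (horizontal distance between funnel_spout and beaker_center below 0.01 m and velocity of joint swing_arm between -0.05 and 0.05 rad/s), for 0.2 s.
2. the long pin is fully home through the eye in the index hole (horizontal distance between long_pin_center and swing_eye below 0.004 m and z of long_pin_center in the frame of fixture between 0.058 and 0.067 m and angle between long_pin_center's own z axis and vertical below 0.08 rad), for 0.2 s.
At the end, for the whole second after the job is handed in: The funnel's spout is within 10 mm of the beaker's axis, and the long pin stands upright (within 0.08 rad) through the arm's eye in the index hole below, within 4 mm of the eye's centre and with its collar within 3 mm of the arm's upper face, released (all of step 2 and horizontal distance between funnel_spout and beaker_center below 0.01 m); the robot touches nothing.
It fails at once if the beaker or a can on the stand is pushed more than 15 mm from its place (distance of any of beaker_center, can_a_center, can_b_center from where it was at the start of the episode above 0.015 m).
It also fails if it takes over 58 s, if anything falls off the work surface, if the arm or the gripper's body presses on something with over 40 N, if the wrist force passes 120 N, or if a joint passes its speed limit or range.

## Working session

There is one attempt and no reset: what is moved stays moved. The work goes in short steps, each a Python script; the robot and the scene stay as the last script left them, time stands still between calls to the robot, and variables do not carry over. Pictures are saved under pics/ and viewed, at most 10 in all, crops included, and the job is handed in when it is done.

```bash
mkdir -p pics; ls
python3 - <<'E'
from bench import manip
import cv2
for n in ("scene","top"):
    im=manip.capture(n); cv2.imwrite(f"pics/{n}0.png",cv2.resize(im[:,:,::-1],(800,600),interpolation=cv2.INTER_CUBIC)); cv2.imwrite(f"{n}_raw.png",im[:,:,::-1])
    c=manip.get_calibration(n); print(n,c)
print(manip.current_t(), manip.current_tcp_rot())
E
```

```text
pics
scene {'fx': 365.25107643738636, 'fy': 365.25107643738636, 'cx': 245.7594908028828, 'cy': 188.8708074537896, 'R': array([[-0.71564057, -0.69823228, -0.0181729 ],
       [-0.27539985,  0.30598538, -0.91133302],
       [ 0.64188277, -0.64718207, -0.41126861]]), 't': array([0.4505624 , 0.20928293, 0.63958632])}
top {'fx': 378.5897657196186, 'fy': 378.5897657196186, 'cx': 253.52679649537964, 'cy': 186.232702006325, 'R': array([[ 0.00691271, -0.99973346,  0.02202798],
       [-0.98236286, -0.01090557, -0.18666622],
       [ 0.18685669, -0.0203491 , -0.98217641]]), 't': array([0.05202644, 0.58416633, 1.00002856])}
0.1 [-6.43707493e-01 -3.07479122e+00  1.69773995e-03]
```

View pics/top0.png

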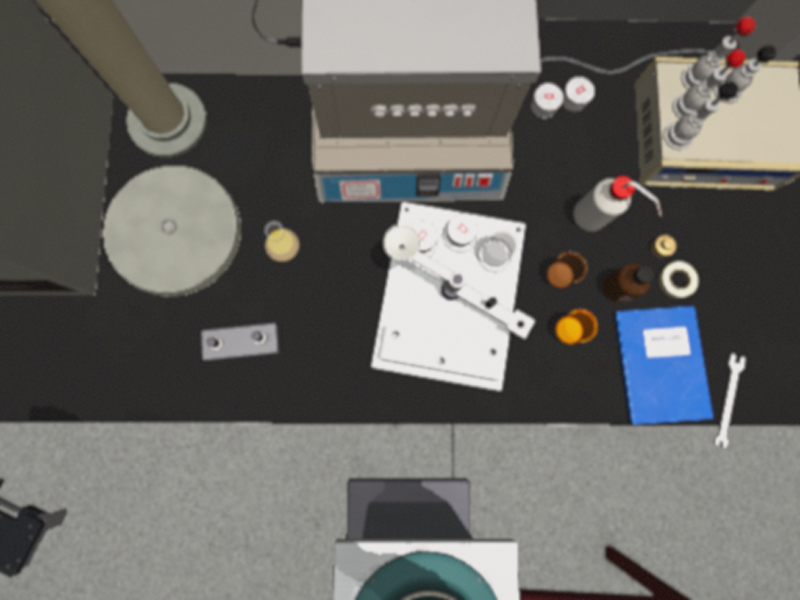

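View pics/scene0.png

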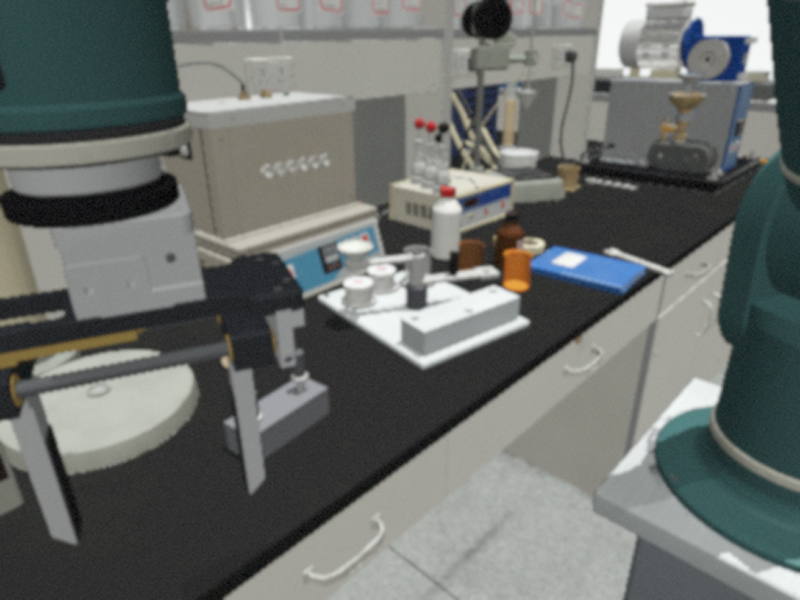

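The top view shows the glass beaker in the right seat (495,250), so the arm must go to -0.698 with the pin in the left hole (396,333). The funnel is at (402,242), the column at (457,280), the eye at (520,324) and the pins at (215,342) and (258,337). In the scene view, the pin at (300,370) stands tall.

```bash
cat > h.py <<'E'
from bench import manip
import numpy as np, cv2
def ray(c,u,v,z):
    d=c["R"].T@np.array([(u-c["cx"])/c["fx"],(v-c["cy"])/c["fy"],1]); o=-c["R"].T@c["t"]
    return o+d*(z-o[2])/d[2]
def proj(c,X):
    p=c["R"]@np.asarray(X)+c["t"]; return np.array([c["fx"]*p[0]/p[2]+c["cx"],c["fy"]*p[1]/p[2]+c["cy"]])
E
python3 - <<'E'
from h import *
c=manip.get_calibration("top"); s=512/800
for n,u,v,z in [("h0",396,333,.056),("h1",442,361,.056),("h2",493,352,.056),("col",457,280,.119),("eye",520,324,.066),("handle",490,302,.111),("fun",402,242,.142),("beaker",498,246,.082),("canL",425,234,.053),("canM",460,229,.053),("c1",405,204,.012),("c2",525,220,.012),("c3",502,389,.012),("c4",373,368,.012),("pinL",215,342,.08),("pinR",259,336,.098)]:
    print(n,ray(c,u*s,v*s,z).round(4))
im=cv2.imread("top_raw.png"); cr=im[120:260,110:360]
cv2.imwrite("pics/topcrop.png",cv2.resize(cr,(800,448),interpolation=cv2.INTER_CUBIC))
E
```

```text
h0 [0.5083 0.057  0.056 ]
h1 [ 0.46   -0.0235  0.056 ]
h2 [ 0.4765 -0.1132  0.056 ]
col [ 0.5913 -0.0436  0.119 ]
eye [ 0.525 -0.16   0.066]
handle [ 0.5558 -0.0999  0.111 ]
fun [0.6498 0.0499 0.142 ]
beaker [ 0.6614 -0.1217  0.082 ]
canL [0.6901 0.0054 0.053 ]
canM [ 0.7004 -0.0586  0.053 ]
c1 [0.761  0.0406 0.012 ]
c2 [ 0.7324 -0.1886  0.012 ]
c3 [ 0.4137 -0.1361  0.012 ]
c4 [0.4495 0.0973 0.012 ]
pinL [0.4872 0.365  0.08  ]
pinR [0.4961 0.2873 0.098 ]
```

View pics/topcrop.png

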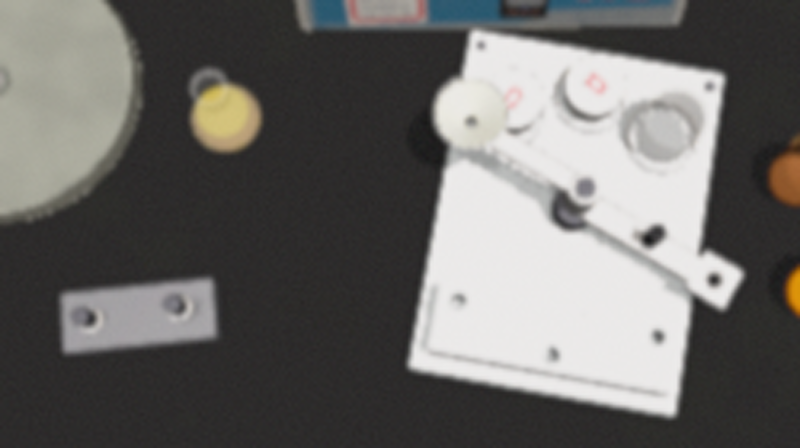

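```bash
cat >> h.py <<'E'
from scipy.spatial.transform import Rotation
def down(a):
    y=np.array([np.cos(a),np.sin(a),0]); z=np.array([0,0,-1.]); return Rotation.from_matrix(np.c_[np.cross(y,z),y,z]).as_rotvec()
def snap(name):
    c=manip.get_calibration("wrist"); im=manip.capture("wrist")[:,:,::-1]
    cv2.imwrite(name+".png",im); np.savez(name,**c); return c,im
E
python3 - <<'E'
from h import *
from scipy.optimize import least_squares
c=manip.get_calibration("top")
f=lambda u,v,z: ray(c,110+u/3.2,120+v/3.2,z)[:2]
H=[f(458,300,.056),f(553,355,.056),f(658,337,.056)]; col=f(585,188,.119)
print(np.round(H,4),col.round(4),"eye",f(714,280,.066),"bk",f(657,135,.0175))
def res(p):
    r=[]
    for h,a in zip(H,(-.698,0,.698)):
        t=p[2]+np.pi+a; r+=list(p[:2]+.135*np.array([np.cos(t),np.sin(t)])-h)
    return r+list(p[:2]-col)
s=least_squares(res,[.589,-.046,-.17]); print(s.x.round(4),np.round(s.fun*1e3,1))
e=f(714,280,.066)-s.x[:2]; print("arm",np.arctan2(e[1],e[0])+np.pi-s.x[2],np.hypot(*e))
print("pins",f(180,304,.098),f(88,316,.08))
for a in (.11,.11+np.pi,.11-np.pi):
    q=manip.solve_ik([.49,.325,.26],down(a)); print(a,q)
for a in (1.0,2.6,4.2,5.8-2*np.pi,-2.1):
    print(a,manip.solve_ik([.555,-.107,.17],down(a)))
manip.move_pose([.47,.325,.26],down(.11))
C,im=snap("w1"); cv2.imwrite("pics/w1.png",im); print(manip.current_t(),-C["R"].T@C["t"])
E
```

```text
[[ 0.5065  0.0579]
 [ 0.4603 -0.0234]
 [ 0.4764 -0.1135]] [ 0.5926 -0.0445] eye [ 0.52462766 -0.1608611 ] bk [ 0.6644404  -0.12410146]
[ 0.5932 -0.0452 -0.1686] [-0.7 -0.2 -0.2  0.8  0.3  0.1  0.6 -0.7]
arm 1.2043066158329405 0.1344548268845687
pins [0.49622825 0.2860739 ] [0.48751761 0.36529534]
0.11 [-0.88467969  0.33129543  0.31184428  1.68122949 -0.10973984  1.1462467
 -0.43344091]
3.251592653589793 [-0.46238718  0.33141955 -0.22129056  1.66618867  0.07823182  1.15264434
  2.54777603]
-3.0315926535897932 [-0.46238718  0.33141955 -0.22129056  1.66618867  0.07823182  1.15264434
  2.54777603]
1.0 [-0.37769557  0.44075351  0.65728984  1.83848743 -0.32139681  0.97044415
  1.41761288]
2.6 [ 0.93431425  0.61505946 -1.08401064  1.79558187  0.6059347   1.10942664
  2.23930713]
4.2 [-0.65176913  0.61304687  1.08450215  1.84579538 -0.61890816  1.06912609
 -1.40795748]
-0.4831853071795864 [-0.43422417  0.4617277   0.73616769  1.84014038 -0.36828813  0.98067132
 -0.02434868]
-2.1 [-0.65176913  0.61304687  1.08450215  1.84579538 -0.61890816  1.06912609
 -1.42477217]
1.4083 [0.46140654 0.39280756 0.41686103]
```

View pics/w1.png

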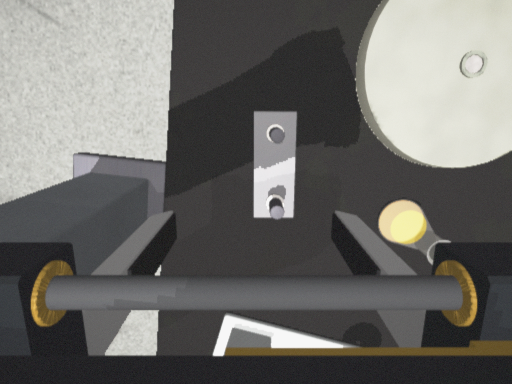

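The long pin is the near one, with its grip top at (277,212); the short one is at (276,134). The fixture fit residuals are under 1 mm, so I'll swing the arm now.

Run:
```python
from h import *
c=np.load("w1.npz"); print("long",ray(c,277,212,.098),"collar",ray(c,274.5,203,.063),"short",ray(c,276,134,.08))
P=np.array([.5932,-.0452]); yaw=-.1686
hp=lambda A,z:[*(P+.07*np.array([np.cos(np.pi+yaw+A),np.sin(np.pi+yaw+A)])),z]
ori=lambda A: down(np.pi+yaw+A-1.5*np.pi)
A=1.204
manip.move_pose(hp(A,.20),ori(A)); manip.grip(.045)
manip.move_l(hp(A,.094),.12); print(manip.current_t(),manip.current_force().round(1))
manip.grip(0.0,6); print(manip.current_grip_width(),manip.current_grasp_force())
for B in np.linspace(A,-.698,9)[1:]:
    manip.move_l(hp(B,.094),.08,ori(B))
print(manip.current_t(),manip.current_force().round(1),manip.current_grip_width())
manip.pause(.2); manip.grip(.045)
manip.move_l(hp(-.698,.22),.2); manip.pause(.1)
C,im=snap("w2"); cv2.imwrite("pics/w2.png",im); print(manip.current_t(),manip.current_q().round(2))
h0=P+.135*np.array([np.cos(np.pi+yaw-.698),np.sin(np.pi+yaw-.698)])
print(h0,proj(C,[*h0,.066]),proj(C,[*P,.119]))
cv2.imwrite("top2.png",manip.capture("top")[:,:,::-1])
```

```text
long [0.4974002  0.29298723 0.098     ] collar [0.49698985 0.29267437 0.063     ] short [0.48705081 0.373258   0.08      ]
4.9583 [-0.6  0.2 -0.5]
0.015983197339751967 6.000221148133278
8.65 [ 2.4 -1.2  4.9] 0.016012624693168827
10.425 [-0.96  0.56  1.21  1.84 -0.57  1.15 -1.99]
[0.50579809 0.05768784] [252.57158371 239.22970568] [252.45360633 106.71949166]
```

View pics/w2.png

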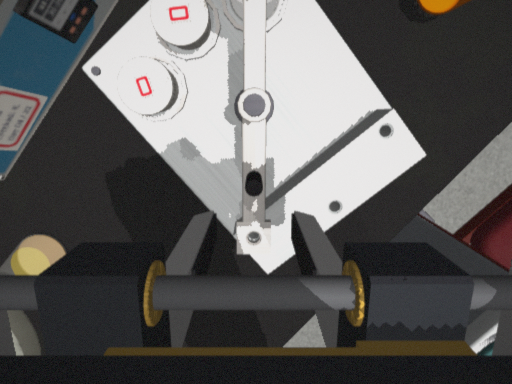

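The funnel arm is over the right seat, with the beaker under it at (250,5). The eye at (253.5,238) shows the hole beneath it, within about 1 px of prediction. I'll refine from this view and fetch the pin.

Run:
```python
from h import *
from scipy.optimize import least_squares
C=np.load("w2.npz"); g=cv2.cvtColor(cv2.imread("w2.png"),cv2.COLOR_BGR2GRAY)
def blob(u,v,r):
    w=g[v-r:v+r+1,u-r:u+r+1].astype(float); m=np.clip((w.max()+w.min())/2-w,0,None)
    yy,xx=np.mgrid[-r:r+1,-r:r+1]; return u+(m*xx).sum()/m.sum(),v+(m*yy).sum()/m.sum()
h1,h2,e=blob(335,206,9),blob(386,131,9),blob(253,238,9); print(h1,h2,e)
X=[ray(C,*e,.066)[:2],ray(C,*h1,.056)[:2],ray(C,*h2,.056)[:2]]; col=ray(C,255,104,.119)[:2]
def res(p):
    r=[]
    for h,a in zip(X[1:],(0,.698)): 
        t=p[2]+np.pi+a; r+=list(p[:2]+.135*np.array([np.cos(t),np.sin(t)])-h)
    return r+list(p[:2]-col)
s=least_squares(res,[.593,-.045,-.169]); print(s.x.round(4),np.round(s.fun*1e3,1)); p=s.x; t=p[2]+np.pi-.698
h0=p[:2]+.135*np.array([np.cos(t),np.sin(t)]); print("h0",h0.round(4),"eye",X[0].round(4),"col",col.round(4)); d=X[0]-p[:2]; print("arm",np.arctan2(*d[::-1])-np.pi-p[2])
o=down(.127); x,y=.4972,.2929
manip.grip(.05); manip.move_pose([x,y,.18],o); manip.move_l([x,y,.088],.12)
print(manip.current_t(),manip.current_force().round(1)); manip.grip(0,25); print(manip.current_grip_width(),manip.current_force().round(1))
manip.move_l([x,y,.19],.12); print(manip.current_grip_width(),manip.current_force().round(1))
C2,im=snap("w3"); cv2.imwrite("pics/w3.png",im); print(manip.current_t(), proj(C2,[x,y,.19+.01]),proj(C2,[x,y,.165]),proj(C2,[x,y,.116]))
```

```text
(np.float64(334.52380087209303), np.float64(205.86300872093022)) (np.float64(384.9951524054352), np.float64(130.32926918839516)) (np.float64(253.84826325411333), np.float64(236.5906967296364))
[ 0.5938 -0.0478 -0.1751] [-0.3  0.2 -0.5 -0.5  0.8  0.3]
h0 [0.507  0.0556] eye [0.5067 0.0545] col [ 0.593  -0.0481]
arm -0.690926410333929
13.325 [ 0.2 -0.7  0. ]
0.015463361807940055 [-0.1 -0.5  2.6]
0.015548783257909253 [-0.3 -0.4 -1. ]
15.0083 [254.98682717 248.45216975] [254.85325779 224.26495401] [254.73004574 201.95328018]
```

View pics/w3.png

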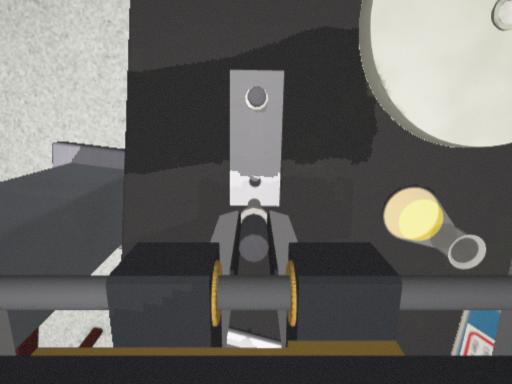

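The long pin is held upright, its tip at about (254,202) as predicted, and the stand hole is empty at (255,181). Next I'll hover over the eye and check.

Run:
```python
from h import *
c=np.load("w3.npz"); print("standhole",ray(c,255,181,.04))
o=down(.127); x,y=.5067,.0553
manip.move_pose([x,y,.19],o); manip.move_l([x,y,.15],.1); manip.pause(.1)
C,im=snap("w4"); cv2.imwrite("pics/w4.png",cv2.resize(im[130:280,160:360],(800,600),interpolation=cv2.INTER_CUBIC)); print(manip.current_t(),manip.current_force().round(1))
print("tip",(proj(C,[x,y,.076])-[160,130])*4,"eye",(proj(C,[x,y,.066])-[160,130])*4)
```

```text
standhole [0.49761372 0.29271634 0.04      ]
16.65 [-0.8 -0.3 -1.1]
tip [374.06437132 287.42245872] eye [374.08696199 273.52169751]
```

View pics/w4.png

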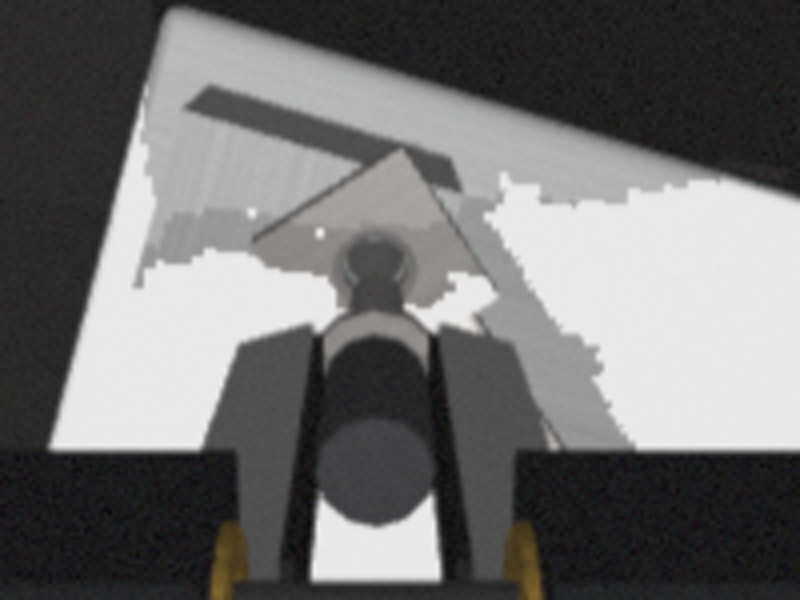

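The tip enters at about (377,285). The eye's outline is centred near (378,265), about 1 mm further +y than aimed. I'll shift by that and insert with force checks.

Run:
```python
from h import *
x,y=.5067,.0564
manip.move_l([x,y,.15],.05)
for z in list(np.arange(.145,.097,-.005))+[.0965]:
    manip.move_l([x,y,z],.04); f=manip.current_force(); print(z.round(4),f.round(1),manip.current_tcp_pos().round(4),round(manip.current_t(),2))
    if abs(f[2])>12 or np.hypot(f[0],f[1])>15: break
C,im=snap("w5"); cv2.imwrite("w5c.png",im)
```

```text
0.145 [-0.4  0.1 -0.6] [0.5065 0.0563 0.1447] 17.18
0.14 [ 0.3  0.1 -0.2] [0.5065 0.0563 0.1397] 17.45
0.135 [-0.1 -0.8 -0.1] [0.5065 0.0563 0.1347] 17.73
0.13 [ 0.5 -0.1  0.1] [0.5066 0.0563 0.1298] 18.0
0.125 [-0.6  0.3 -0.3] [0.5066 0.0563 0.1247] 18.27
0.12 [ 0.5  0.4 -0.1] [0.5066 0.0564 0.1198] 18.55
0.115 [-0.8  0.1 -0.4] [0.5065 0.0564 0.1147] 18.82
0.11 [-1.   0.2 -0.1] [0.5065 0.0563 0.1098] 19.1
0.105 [ 0.5 -0.  -0.4] [0.5066 0.0563 0.1047] 19.38
0.1 [-0.7  0.4  0.5] [0.5066 0.0564 0.0998] 19.65Traceback (most recent call last):
  File "<stdin>", line 5, in <module>
AttributeError: 'float' object has no attribute 'round'
```

Run:
```python
from h import *
x,y=.5067,.0564
for z in (.098,.0965,.0955):
    manip.move_l([x,y,z],.03); f=manip.current_force(); print(z,f.round(1))
    if f[2]>10: break
manip.grip(.05); manip.pause(.2); manip.move_l([x,y,.2],.15); 
manip.move_pose([x-.02,y-.03,.24],down(.127)); manip.pause(.2)
C,im=snap("w6"); cv2.imwrite("pics/w6.png",im); print(manip.current_t())
for n,z in (("collar",.071),("griptop",.106)): print(n,proj(C,[x,y,z]))
t=cv2.imread("top2.png"); T=manip.capture("top")[:,:,::-1]; cv2.imwrite("pics/top3.png",cv2.resize(T[120:260,210:390],(720,560),interpolation=cv2.INTER_CUBIC))
```

```text
0.098 [-0.6  0.3 -0.9]
0.0965 [-0.8 -0.2 -0.7]
0.0955 [-0.9  0.5  8.2]
22.9917
collar [277.2963963  151.89757861]
griptop [279.96588792 156.54451485]
```

View pics/w6.png

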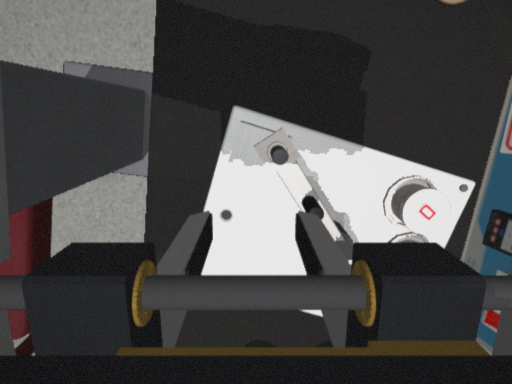

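View pics/top3.png

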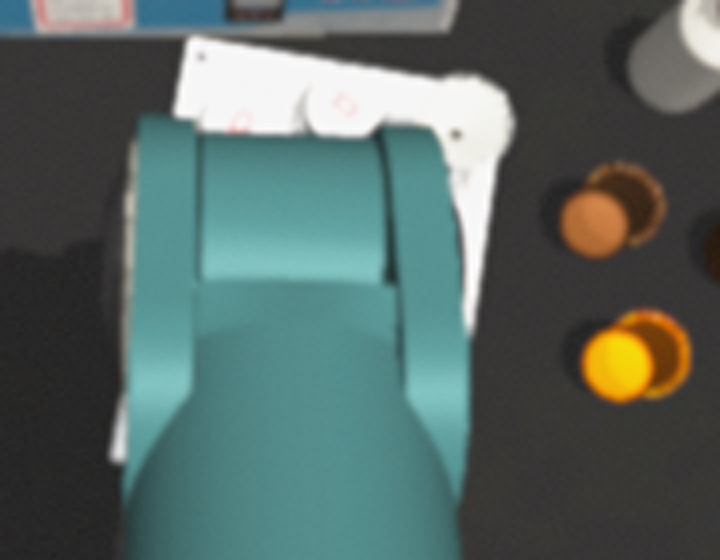

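The pin stands upright at (280,155) against a predicted (280,156.5), and its collar met the arm with about 8 N at the expected height. The funnel at (470,120) covers the beaker seat, and the cans look undisturbed.

```bash
python3 -c "
from bench import manip
print(manip.job_done())"
```

```text
the job is handed in; nothing more can be done
None
```

The job is handed in at about 23 s: the funnel is over the beaker in the right seat, and the long pin is home through the eye in the left index hole and released. The simulator returned no verdict, and the funnel hid the beaker in the last views, so its alignment rests on the seat geometry and measured arm angle.

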